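# Hand-turn the loaded jar carousel once round

## Task

Check that the loaded sample carousel runs free before it is used: of the two hand-turned carousels, take the one that carries the white jars by its upright black knob and turn it counter-clockwise (seen from above) through one full turn, so that the knob comes back to where it started, next to the pointer post. Then let go, and leave the empty carousel as it stands.

Things in the scene. Friction and masses are not known exactly. Their poses are not given: they have to be found in the camera images.
- jar_rotor (a joint): Angle (rad) of the loaded carousel's disc about its vertical axis: 0 with the knob right beside the pointer post, grows counter-clockwise seen from above, counts on past a turn (one turn adds 6.28); starts at 0 to 0.25. Slight drag (about 2 N at the knob) both ways; stays where left. Aluminium disc 164 mm across, top 33 mm above the bench, with five white jars 33 mm across, tops at 68 mm.
- jar_knob (a point): Middle of the loaded carousel's upright round black knob: 24 mm across (22 at the waist), 71 to 113 mm above the bench, this point at 94 mm, on a 12 mm stem 58 mm from the disc's axis, between two jars. The knob spins freely on its stem, so it can be held in fingers of fixed direction while led round the circle. The point turns with the disc.
- jar_carousel: Fixed round grey base of the loaded carousel, 200 mm across; origin on the disc's vertical axis, at bench height. The pointer post, a steel pin 12 mm across, top 52 mm above the bench, stands on the base 92 mm from the axis towards the base's own -x.
- empty_knob (a point): The same point of the knob of the other carousel, which is built alike and turns alike but has five empty seats and no jars. To be left alone.

How it is judged:
By the outcome, as a careful person would: the job done as asked, in the order asked, and still so for the second after the job is handed in, with the robot touching nothing.
It also fails if it takes over 56 s, if anything falls off the work surface, if the arm or the gripper's body presses on something with over 40 N, if the wrist force passes 120 N, or if a joint passes its speed limit or range.

## Robot

A 7-joint arm with a two-finger parallel gripper is mounted at the origin on a cart in front of the work surface, level with it; the furniture and walls round the work are solid. World frame = base frame: x ahead of the robot, y to its left, z up, the work surface at z = 0. Lengths are in mm, angles in rad, forces in N, time in s.
With the tool pointing down it reaches from about 400 to 875 mm from the base axis. Payload 4.4 kg.
Tool frame: the origin (TCP) lies at the very end of the fingers, on their centre line; the grasp point (between the pads) lies 19 mm behind it; z points along the fingers, y is the line along which they close (so a half turn about z gives the same grasp; the last joint's range is limited). The gripper opens to 85 mm and grips with 20 to 120 N. Pads are 22 mm wide; open, the fingers measure 114 mm over their backs; the gripper's body (76 mm by 85 mm) begins 54 mm behind the grasp point. The pads swing forward as they close: fully open they stand 13 mm farther back than shut.
Start: joints at [-1.179, 0.628, 0.038, 1.517, -0.027, 0.996, -0.02], TCP at [287.264, 583.093, 231.313] pointing down, gripper open.
Joint ranges: [-3.06, 3.06], [-0.37, 2.12], [-1.25, 1.32], [0.18, 2.47], [-1.1, 4.24], [0.23, 1.98], [-2.94, 2.94]. Speed limits (rad/s): [2.57, 2.57, 3.14, 3.14, 3.14, 3.14, 3.14].

## Interface

Orientations are given as [roll, pitch, yaw] about the fixed x, y, z axes, in that order (R = Rz(yaw) Ry(pitch) Rx(roll)).
In Python, from cell import ctrl gives the robot as it stands.
- The arm moves only by the tool jog_arm, never from a script. Its argument "plan" is a list of rows, each an object of numbers: "tx", "ty", "tz": the shift along the tool's x, y, z as a fraction of full scale; "wx", "wy", "wz": the turn, a rotation vector about the tool's x, y, z as a fraction of full scale; "claw": the closure, from 0 (fully open) to 1 (shut). In form: [{"tx": .., "ty": .., "tz": .., "wx": .., "wy": .., "wz": .., "claw": ..}, ...]. A call has 1 to 12 rows; each row is the pose to reach, as a shift and turn from the pose commanded when the call began, along the tool's axes at that moment; what a row does not reach only later rows make up. Full scale, the value 1, is 300 mm for a shift and 90 degrees for a turn. A row lasts 1/10 s, in which the tool goes at most 50 mm and 8.59 degrees, less where a joint would pass 70% of its speed; a pose out of reach is approached as far as the arm can. A call with a number of a shift or a turn outside -1 to 1 is refused whole. A call with a gripper value outside its range is refused whole. The fingers move at their own pace and stop on an object; the grip force is fixed at half the most. Time passes only in rows, so rows that repeat a pose let the fingers close. It gives the time, the measured TCP pose, the force, the opening and the grip force at its end, in the units of the state.
- ctrl.read_state(): the state, without advancing time (a new reading comes with each control period).
- ctrl.get_image(name): name is "side" or "top"; returns a dict with "img" (480x640x3 uint8, red, green, blue), "depth" (480x640 float32, mm along the optical axis (not along the pixel's ray), 0 where there is no reading), "fx", "fy", "cx", "cy" (pixels), "distortion" ([k1, k2, p1, p2, k3] as OpenCV has them; the pictures are not rectified), "position" and "orientation" of the camera in the world. Camera axes: x right, y down, z forward; pixel columns grow to the right and rows downward; lengths in mm; the calibration is good to about 2 mm. A picture is of the moment at which its call begins.
- ctrl.finish_job(): hands the job in; it is judged then, once.
Trained networks look in a picture, given as the dict that the camera call returned (one of the last four; its "shot" number tells which), for a name from the list of things; names that differ only in an ending like _2 or _b are one class to them, and where a whole thing is asked for, a point or a joint stands for the part that bears it (a point fixed in the world has none). Each returns a list of dicts, best first, with "score" (0 to 1); they miss things now and then, are a little off and sometimes report something else, mostly with a low value. They report only what shows in the picture. A call takes as long as a camera call.
- ctrl.trace(picture, thing): "pixels" (480x640 bool, what is visible of it) and "extent" ([centre column, centre row, width, height] in pixels, round what is visible of it).
The state is a dict: "clock": time; "qpos": joint angles; "qd": joint speeds; "tau": joint torques, N m; "eef_pos": TCP position; "tool_rot": TCP orientation; "force": force on the tool from outside, world axes, zero at the start; "torque": the same for the moment, N m; "width": finger opening in mm; "gripper_force": force on a finger pad.
Only numpy, scipy, OpenCV 4.12 (cv2) and the standard library are available. Lean on these libraries where they do the work, as an engineer would, in place of code of your own. Each camera call takes 0.05 s, during which the arm holds its last target. There are 200 camera calls.

## Working session

There is one attempt and no reset: what is moved stays moved. The work goes in short steps, Python scripts to look and compute and a tool call to move; the robot and the scene stay as the last step left them, time stands still between calls to the robot, and variables do not carry over. Pictures are saved under pics/ and viewed, at most 10 in all, crops included, and the job is handed in when it is done.

Besides the shell and the picture viewer there is one more tool, called by a JSON object that holds its "api" and its "payload". jog_arm: Moves the arm, as the interface text tells. Shift numbers are shares of 300 mm and turn numbers shares of 90 degrees, none past 1 either way. Its arguments: {"type":"object","properties":{"plan":{"type":"array"}},"required":["plan"]}

```bash
mkdir -p pics; cat > h.py <<'E'
import numpy as np, cv2
from scipy.spatial.transform import Rotation as R
from cell import ctrl
def cloud(p,mask):
    v,u=np.nonzero(mask&(p["depth"]>0)); z=p["depth"][v,u]
    K=np.array([[p["fx"],0,p["cx"]],[0,p["fy"],p["cy"]],[0,0,1]])
    n=cv2.undistortPoints(np.c_[u,v].astype(float)[:,None],K,np.array(p["distortion"]))[:,0]
    c=np.c_[n*z[:,None],z]
    o=np.array(p["orientation"]); M=R.from_euler("xyz",o).as_matrix() if o.shape==(3,) else o
    return c@M.T+np.array(p["position"])
E
python3 - <<'E'
from h import *
s=ctrl.read_state(); print(s)
ims=[]
for n in ("top","side"):
    p=ctrl.get_image(n); ims.append(p["img"]); print(n,p["position"],p["orientation"])
    cv2.imwrite(f"pics/{n}0.png",p["img"][:,:,::-1])
    for t in ("jar_carousel","jar_knob","empty_knob","jar_rotor"):
        for d in ctrl.trace(p,t)[:2]:
            c=cloud(p,d["pixels"]); print(t,d["score"],np.round(d["extent"]),len(c))
            if len(c): print("  med",np.median(c,0).round(1),"lo",np.percentile(c,3,axis=0).round(1),"hi",np.percentile(c,97,axis=0).round(1))
E
```

```text
{'clock': 0.0, 'qpos': array([-1.1788107 ,  0.62933274,  0.03838964,  1.51837854, -0.02699949,
        0.99626082, -0.01999589]), 'qd': array([-1.25894021e-04, -4.50521542e-04, -1.64193084e-03,  1.05583886e-03,
        7.86013934e-04, -8.47848198e-06, -1.00423238e-03]), 'tau': array([-3.95568968e-04, -5.63413739e+01,  1.22616738e+00, -1.93442702e+01,
        1.10304466e-02,  1.07589603e-02,  1.28403877e-05]), 'eef_pos': array([286.94956425, 582.54415188, 230.39341282]), 'tool_rot': array([-3.13972933e+00, -6.42138190e-06,  2.68385350e+00]), 'force': array([-0.27050645, -0.69255548,  0.23747315]), 'torque': array([-0.01381796, -0.00265001,  0.01568934]), 'gripper_force': 0.0, 'width': 85.37562784414102}
top [343.04634859 -27.91804811 918.3952922 ] [-2.93779685 -0.00311679 -1.42241804]
jar_carousel 0.86 [399. 237.  92.  90.] 6419
  med [ 563.7 -160.2   33.4] lo [ 486.8 -250.7    6.6] hi [652.  -80.2  70.1]
jar_knob 0.87 [402. 234.  83.  70.] 4652
  med [ 570.2 -162.9   35. ] lo [ 500.5 -234.    30.2] hi [641.  -95.7  74.3]
empty_knob 0.84 [236. 237.  77.  80.] 4682
  med [510.5 172.1  34. ] lo [441.4 103.6  30.3] hi [583.3 245.8  85.3]
jar_rotor 0.61 [402. 233.  74.  74.] 4619
  med [ 570.2 -162.9   35. ] lo [ 500.8 -234.1   30.4] hi [639.9 -95.6  77. ]
side [  66.91756075 -112.51111718  801.94335233] [-2.55484949 -0.00824658 -1.37401336]
jar_carousel 0.61 [399. 260. 108.  94.] 7197
  med [ 546.7 -165.4   33.2] lo [ 485.2 -252.2    4.6] hi [637.1 -81.3  79.7]
jar_knob 0.68 [400. 254.  85.  80.] 5056
  med [ 559.9 -165.6   35.3] lo [ 498.8 -234.5   29.5] hi [636.4 -96.2  95. ]
empty_knob 0.72 [221. 254.  86.  75.] 4939
  med [506.4 164.8  33.4] lo [439.6 100.8  23.9] hi [583.7 244.2 100.9]
```

View pics/top0.png

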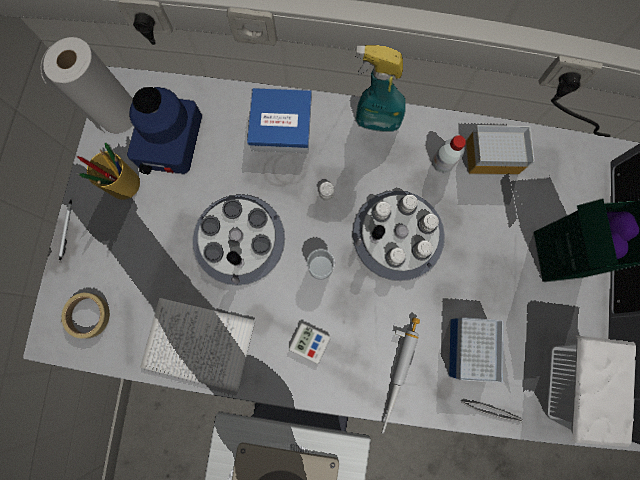

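View pics/side0.png

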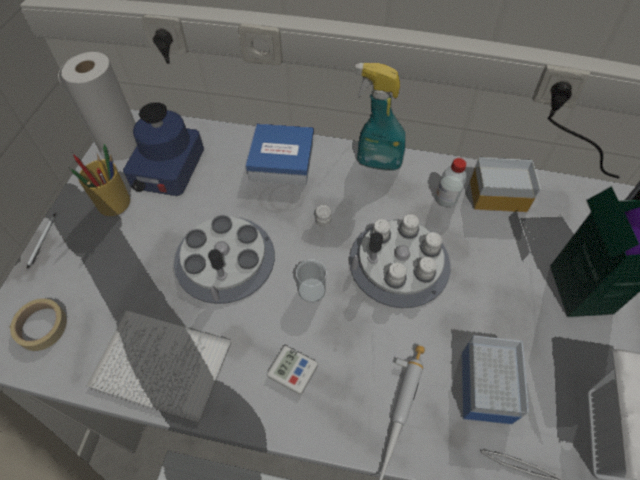

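```bash
cat >> h.py <<'E'
def measure(n):
    p=ctrl.get_image(n); c=cloud(p,np.ones((480,640),bool))
    near=np.hypot(c[:,0]-568,c[:,1]+165)<140; c=c[near]
    d=c[abs(c[:,2]-33)<3]; d=d[np.hypot(d[:,0]-568,d[:,1]+165)<95]
    (x,y),r=cv2.minEnclosingCircle(d[:,:2].astype(np.float32))
    k=c[(c[:,2]>85)&(c[:,2]<125)&(np.hypot(c[:,0]-x,c[:,1]-y)<80)]
    t=k[k[:,2]>107]
    print(n,"disc",x,y,r,"knob all",k.mean(0),"top",len(t),t.mean(0),np.ptp(t,axis=0),"zmax",k[:,2].max())
    h=c[(c[:,2]>120)]; print("tall things within 140:",len(h))
    # base rim, post
    b=c[(abs(c[:,2]-50)<6)&(np.hypot(c[:,0]-x,c[:,1]-y)>84)&(np.hypot(c[:,0]-x,c[:,1]-y)<104)]
    print("post",len(b), b.mean(0) if len(b) else None)
    v=t.mean(0)[:2]-[x,y]; print("knob radius",np.hypot(*v),"az",np.degrees(np.arctan2(v[1],v[0])))
    j=c[(abs(c[:,2]-67)<4)&(np.hypot(c[:,0]-x,c[:,1]-y)<82)]
    az=np.degrees(np.arctan2(j[:,1]-y,j[:,0]-x)); print(np.histogram(az%360,24,(0,360))[0])
    return p
E
python3 - <<'E'
from h import *
for n in ("top","side"):
    p=measure(n)
    cv2.imwrite(f"pics/{n}c.png",cv2.resize(p["img"][180:300,340:460,::-1],(560,560),interpolation=cv2.INTER_CUBIC))
s=ctrl.read_state(); print(s["eef_pos"],s["tool_rot"]); print(R.from_euler("xyz",s["tool_rot"]).as_matrix().round(4))
E
```

```text
top disc 570.7531127929688 -158.89950561523438 89.48815155029297 knob all [ 548.24878058 -111.49208212  107.66942181] top 95 [ 549.89404369 -111.95948691  111.5696227 ] [20.22193242 19.62835301  9.51258041] zmax 117.2051093633097
tall things within 140: 0
post 7 [539.28145855 -78.61499682  48.41033217]
knob radius 51.36600159619911 az 113.95926651527776
[ 11   0  70  96  16   0   0   0   0   0   8  93  90   2   2 105  90   0
  29 120  39   0  64 104]
side disc 571.3086547851562 -159.08787536621094 89.19485473632812 knob all [ 546.94631442 -113.42556973  104.67161378] top 107 [ 549.56589585 -113.36046648  111.17701477] [21.5486346  21.75687252  7.50132418] zmax 114.83793682848341
tall things within 140: 0
post 11 [539.16820301 -79.43115541  47.70260405]
knob radius 50.633422650007816 az 115.43045001047982
[  3   1  78  93  13   0   0   5   1   0   1 101 112   7   0 114 103   0
  33 119  33   0  80  90]
[287.2487672  583.10866558 231.33389148] [ 3.14156006e+00 -5.16145509e-05  2.68383254e+00]
[[-8.970e-01  4.419e-01 -0.000e+00]
 [ 4.419e-01  8.970e-01  1.000e-04]
 [ 1.000e-04  0.000e+00 -1.000e+00]]
```

View pics/topc.png

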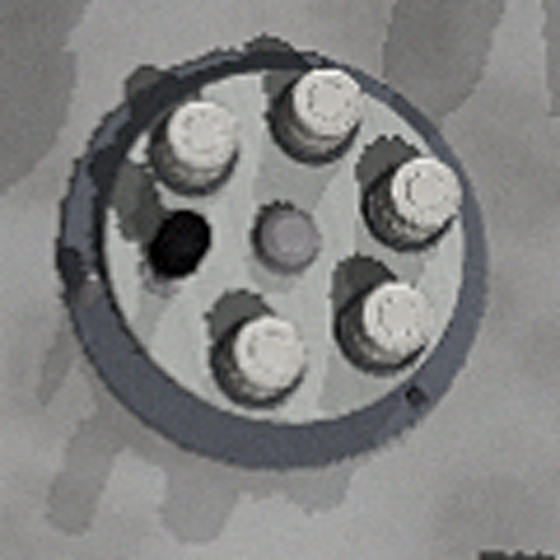

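```bash
python3 - <<'E'
from h import *
for n in ("top","side"):
    p=ctrl.get_image(n); c=cloud(p,np.ones((480,640),bool))
    near=np.hypot(c[:,0]-570,c[:,1]+165)<100; c=c[near]
    d=c[abs(c[:,2]-33)<6][:,:2]
    best=max(((np.sum(np.hypot(d[:,0]-x,d[:,1]-y)<82)-np.sum((np.hypot(d[:,0]-x,d[:,1]-y)>=82)),x,y) for x in np.arange(560,582,1) for y in np.arange(-176,-154,1)))
    x,y=best[1:]; h=c[np.hypot(c[:,0]-x,c[:,1]-y)<20]; hh=h[h[:,2]>38]
    print(n,best,"hub",len(hh),hh.mean(0) if len(hh) else 0,"base",np.percentile(c[:,2],[1,50]))
    q=c[(c[:,2]>60)&(c[:,2]<75)]
    az=np.degrees(np.arctan2(q[:,1]-y,q[:,0]-x))%360
    J=[]
    for a in (45,176,234,288,345):
        m=q[abs((az-a+180)%360-180)<22]; J.append(cv2.minEnclosingCircle(m[m[:,2]>65][:,:2].astype(np.float32))[0])
    print(np.round(J,1).tolist())
E
```

```text
top (np.int64(2715), np.int64(574), np.int64(-165)) hub 151 [ 571.81104539 -163.61433789   46.33978946] base [-0.54681815 33.24795803]
[[608.5, -118.0], [515.7, -158.2], [539.4, -212.0], [596.9, -218.5], [631.9, -171.3]]
side (np.int64(2667), np.int64(574), np.int64(-166)) hub 165 [ 571.44201167 -166.27935643   45.78804099] base [-1.18210454 33.02451113]
[[609.4, -120.3], [517.0, -159.7], [539.4, -214.1], [597.3, -219.5], [630.5, -174.3]]
```

{"api": "jog_arm", "payload": {"plan": [{"tx": -0.12, "ty": -0.11, "claw": 0}, {"tx": -0.24, "ty": -0.22, "claw": 0}, {"tx": -0.35, "ty": -0.33, "claw": 0}, {"tx": -0.47, "ty": -0.44, "claw": 0}, {"tx": -0.58, "ty": -0.54, "claw": 0}, {"tx": -0.69, "ty": -0.65, "claw": 0}, {"tx": -0.8, "ty": -0.75, "claw": 0}, {"tx": -0.905, "ty": -0.847, "claw": 0}, {"tx": -0.905, "ty": -0.847, "claw": 0}]}}

```text
invalid input at $.plan[0]: expected keys tx, ty, tz, wx, wy, wz, claw
```

{"api": "jog_arm", "payload": {"plan": [{"tx": -0.12, "ty": -0.11, "claw": 0}, {"tx": -0.24, "ty": -0.22, "claw": 0}, {"tx": -0.35, "ty": -0.33, "claw": 0}, {"tx": -0.47, "ty": -0.44, "claw": 0}, {"tx": -0.58, "ty": -0.54, "claw": 0}, {"tx": -0.69, "ty": -0.65, "claw": 0}, {"tx": -0.8, "ty": -0.75, "claw": 0}, {"tx": -0.905, "ty": -0.847, "claw": 0}, {"tx": -0.905, "ty": -0.847, "claw": 0}, {"tx": -0.905, "ty": -0.847, "claw": 0}]}}

```text
invalid input at $.plan[0]: expected keys tx, ty, tz, wx, wy, wz, claw
```

{"api": "jog_arm", "payload": {"plan": [{"tx": -0.3, "ty": -0.28, "tz": 0, "wx": 0, "wy": 0, "wz": 0, "claw": 0}, {"tx": -0.3, "ty": -0.28, "tz": 0, "wx": 0, "wy": 0, "wz": 0, "claw": 0}, {"tx": -0.3, "ty": -0.28, "tz": 0, "wx": 0, "wy": 0, "wz": 0, "claw": 0}, {"tx": -0.6, "ty": -0.56, "tz": 0, "wx": 0, "wy": 0, "wz": 0, "claw": 0}, {"tx": -0.6, "ty": -0.56, "tz": 0, "wx": 0, "wy": 0, "wz": 0, "claw": 0}, {"tx": -0.6, "ty": -0.56, "tz": 0, "wx": 0, "wy": 0, "wz": 0, "claw": 0}, {"tx": -0.905, "ty": -0.847, "tz": 0, "wx": 0, "wy": 0, "wz": 0, "claw": 0}, {"tx": -0.905, "ty": -0.847, "tz": 0, "wx": 0, "wy": 0, "wz": 0, "claw": 0}, {"tx": -0.905, "ty": -0.847, "tz": 0, "wx": 0, "wy": 0, "wz": 0, "claw": 0}, {"tx": -0.905, "ty": -0.847, "tz": 0, "wx": 0, "wy": 0, "wz": 0, "claw": 0}]}}

```text
clock: 1.7
eef_pos: [420.2, 230.5, 231.7]
tool_rot: [-3.14, 0.002, 2.676]
force: [-0.6, 0.6, -0.4]
width: 85.4
gripper_force: 0.0
```

{"api": "jog_arm", "payload": {"plan": [{"tx": -0.3, "ty": -0.28, "tz": 0, "wx": 0, "wy": 0, "wz": 0, "claw": 0}, {"tx": -0.3, "ty": -0.28, "tz": 0, "wx": 0, "wy": 0, "wz": 0, "claw": 0}, {"tx": -0.3, "ty": -0.28, "tz": 0, "wx": 0, "wy": 0, "wz": 0, "claw": 0}, {"tx": -0.6, "ty": -0.56, "tz": 0, "wx": 0, "wy": 0, "wz": 0, "claw": 0}, {"tx": -0.6, "ty": -0.56, "tz": 0, "wx": 0, "wy": 0, "wz": 0, "claw": 0}, {"tx": -0.6, "ty": -0.56, "tz": 0, "wx": 0, "wy": 0, "wz": 0, "claw": 0}, {"tx": -0.905, "ty": -0.847, "tz": 0, "wx": 0, "wy": 0, "wz": 0, "claw": 0}, {"tx": -0.905, "ty": -0.847, "tz": 0, "wx": 0, "wy": 0, "wz": 0, "claw": 0}, {"tx": -0.905, "ty": -0.847, "tz": 0, "wx": 0, "wy": 0, "wz": 0, "claw": 0}, {"tx": -0.905, "ty": -0.847, "tz": 0, "wx": 0, "wy": 0, "wz": 0, "claw": 0}, {"tx": -0.905, "ty": -0.847, "tz": 0, "wx": 0, "wy": 0, "wz": 0, "claw": 0}]}}

```text
clock: 2.8
eef_pos: [549.9, -111.9, 231.0]
tool_rot: [3.141, -0.001, 2.684]
force: [0.0, 0.3, -0.5]
width: 85.4
gripper_force: 0.0
```

```bash
python3 - <<'E'
from h import *
p=ctrl.get_image("side"); cv2.imwrite("pics/s1.png",p["img"][:,:,::-1])
p=ctrl.get_image("side");s=ctrl.read_state(); print(s["clock"],s["eef_pos"],s["tool_rot"],s["qpos"].round(2),s["qd"].round(3))
E
```

```text
2.9 [ 549.63268103 -110.48528571  231.15787444] [ 3.14051185e+00 -1.09442038e-03  2.68642900e+00] [ 0.09  0.5   0.1   1.77 -0.06  0.87  1.32] [-0.007 -0.005  0.002  0.004  0.002 -0.003  0.001]
```

View pics/s1.png

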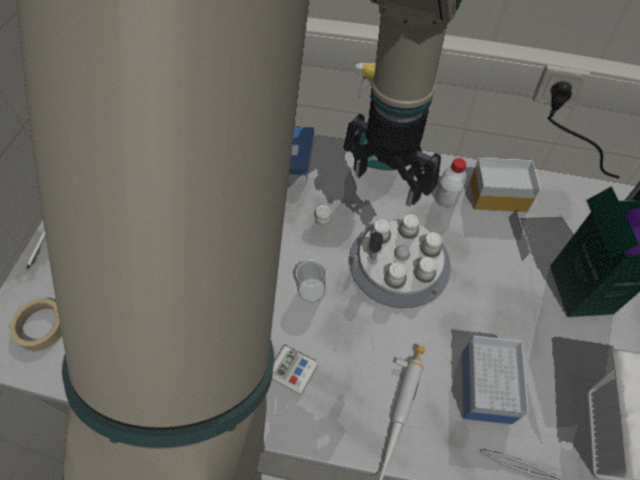

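{"api": "jog_arm", "payload": {"plan": [{"tx": 0, "ty": 0, "tz": 0.12, "wx": 0, "wy": 0, "wz": 0, "claw": 0}, {"tx": 0, "ty": 0, "tz": 0.24, "wx": 0, "wy": 0, "wz": 0, "claw": 0}, {"tx": 0, "ty": 0, "tz": 0.34, "wx": 0, "wy": 0, "wz": 0, "claw": 0}, {"tx": 0, "ty": 0, "tz": 0.42, "wx": 0, "wy": 0, "wz": 0, "claw": 0}, {"tx": 0, "ty": 0, "tz": 0.47, "wx": 0, "wy": 0, "wz": 0, "claw": 0}, {"tx": 0, "ty": 0, "tz": 0.51, "wx": 0, "wy": 0, "wz": 0, "claw": 0}, {"tx": 0, "ty": 0, "tz": 0.518, "wx": 0, "wy": 0, "wz": 0, "claw": 0}, {"tx": 0, "ty": 0, "tz": 0.518, "wx": 0, "wy": 0, "wz": 0, "claw": 0}, {"tx": 0, "ty": 0, "tz": 0.518, "wx": 0, "wy": 0, "wz": 0, "claw": 0}]}}

```text
clock: 3.8
eef_pos: [550.4, -112.6, 76.8]
tool_rot: [3.141, 0.001, 2.684]
force: [-0.3, 0.0, 0.1]
width: 85.4
gripper_force: 0.0
```

```bash
python3 - <<'E'
from h import *
p=ctrl.get_image("side"); cv2.imwrite("pics/s2.png",cv2.resize(p["img"][160:320,320:500,::-1],(675,600)))
E
```

```text
(no output)
```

View pics/s2.png

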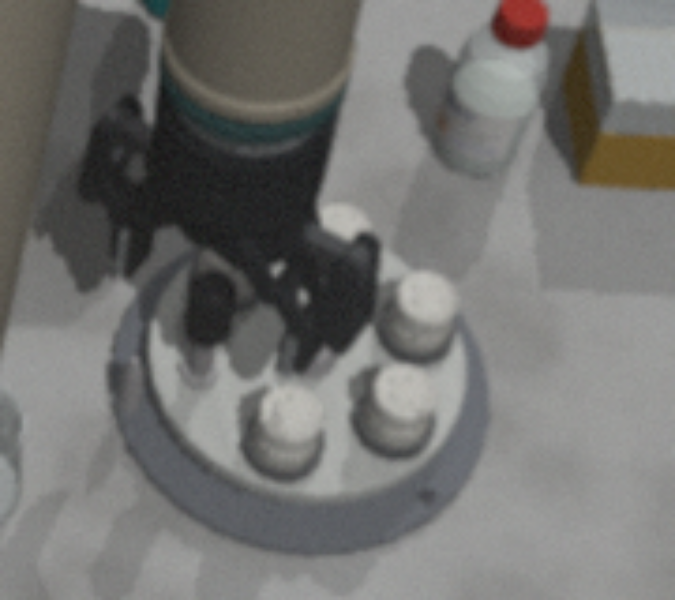

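The knob (crop 210,305) stands between the open fingers (crop 130,240 and 310,340). Next I close them.

{"api": "jog_arm", "payload": {"plan": [{"tx": 0, "ty": 0, "tz": 0, "wx": 0, "wy": 0, "wz": 0, "claw": 0.5}, {"tx": 0, "ty": 0, "tz": 0, "wx": 0, "wy": 0, "wz": 0, "claw": 0.6}, {"tx": 0, "ty": 0, "tz": 0, "wx": 0, "wy": 0, "wz": 0, "claw": 0.7}, {"tx": 0, "ty": 0, "tz": 0, "wx": 0, "wy": 0, "wz": 0, "claw": 1}, {"tx": 0, "ty": 0, "tz": 0, "wx": 0, "wy": 0, "wz": 0, "claw": 1}, {"tx": 0, "ty": 0, "tz": 0, "wx": 0, "wy": 0, "wz": 0, "claw": 1}, {"tx": 0, "ty": 0, "tz": 0, "wx": 0, "wy": 0, "wz": 0, "claw": 1}, {"tx": 0, "ty": 0, "tz": 0, "wx": 0, "wy": 0, "wz": 0, "claw": 1}]}}

```text
clock: 4.65
eef_pos: [550.0, -112.3, 76.3]
tool_rot: [3.141, 0.0, 2.684]
force: [-1.2, 2.1, 4.9]
width: 20.9
gripper_force: 58.8
```

```bash
python3 - <<'E'
from h import *
C=np.array([572.5,-165.5]); K=np.array([550,-112.5])
s=ctrl.read_state();print(s["force"],s["torque"],s["width"],s["gripper_force"],s["eef_pos"],s["tool_rot"])
yaw=2.6838;ex=np.array([np.cos(yaw),np.sin(yaw)]);ey=np.array([-ex[1],ex[0]])*-1
prev=K
for call in range(4):
    print("call",call)
    for i in range(1,12):
        a=np.radians(call*90+90*i/11); r=K-C
        q=C+[np.cos(a)*r[0]-np.sin(a)*r[1],np.sin(a)*r[0]+np.cos(a)*r[1]]
        d=(q-prev)/300; print(round(d@ex,3),round(d@ey,3))
    prev=q
E
```

```text
[-1.16542222  2.07275219  4.85243691] [ 0.43942276  0.07284845 -0.04218097] 20.899458406321703 58.75210135302041 [ 550.02193207 -112.25091758   76.31713368] [3.14082916e+00 2.87076046e-04 2.68413514e+00]
call 0
0.016 -0.022
0.029 -0.046
0.039 -0.072
0.045 -0.098
0.047 -0.126
0.045 -0.153
0.039 -0.18
0.029 -0.205
0.016 -0.229
-0.001 -0.251
-0.02 -0.271
call 1
-0.022 -0.016
-0.046 -0.029
-0.072 -0.039
-0.098 -0.045
-0.126 -0.047
-0.153 -0.045
-0.18 -0.039
-0.205 -0.029
-0.229 -0.016
-0.251 0.001
-0.271 0.02
call 2
-0.016 0.022
-0.029 0.046
-0.039 0.072
-0.045 0.098
-0.047 0.126
-0.045 0.153
-0.039 0.18
-0.029 0.205
-0.016 0.229
0.001 0.251
0.02 0.271
call 3
0.022 0.016
0.046 0.029
0.072 0.039
0.098 0.045
0.126 0.047
0.153 0.045
0.18 0.039
0.205 0.029
0.229 0.016
0.251 -0.001
0.271 -0.02
```

{"api": "jog_arm", "payload": {"plan": [{"tx": 0.016, "ty": -0.022, "tz": 0, "wx": 0, "wy": 0, "wz": 0, "claw": 1}, {"tx": 0.029, "ty": -0.046, "tz": 0, "wx": 0, "wy": 0, "wz": 0, "claw": 1}, {"tx": 0.039, "ty": -0.072, "tz": 0, "wx": 0, "wy": 0, "wz": 0, "claw": 1}, {"tx": 0.045, "ty": -0.098, "tz": 0, "wx": 0, "wy": 0, "wz": 0, "claw": 1}, {"tx": 0.047, "ty": -0.126, "tz": 0, "wx": 0, "wy": 0, "wz": 0, "claw": 1}, {"tx": 0.045, "ty": -0.153, "tz": 0, "wx": 0, "wy": 0, "wz": 0, "claw": 1}, {"tx": 0.039, "ty": -0.18, "tz": 0, "wx": 0, "wy": 0, "wz": 0, "claw": 1}, {"tx": 0.029, "ty": -0.205, "tz": 0, "wx": 0, "wy": 0, "wz": 0, "claw": 1}, {"tx": 0.016, "ty": -0.229, "tz": 0, "wx": 0, "wy": 0, "wz": 0, "claw": 1}, {"tx": -0.001, "ty": -0.251, "tz": 0, "wx": 0, "wy": 0, "wz": 0, "claw": 1}, {"tx": -0.02, "ty": -0.271, "tz": 0, "wx": 0, "wy": 0, "wz": 0, "claw": 1}, {"tx": -0.02, "ty": -0.271, "tz": 0, "wx": 0, "wy": 0, "wz": 0, "claw": 1}]}}

```text
clock: 5.85
eef_pos: [522.2, -189.2, 76.3]
tool_rot: [3.14, 0.005, 2.683]
force: [6.9, 2.3, 2.5]
width: 21.2
gripper_force: 59.2
```

{"api": "jog_arm", "payload": {"plan": [{"tx": -0.022, "ty": -0.016, "tz": 0, "wx": 0, "wy": 0, "wz": 0, "claw": 1}, {"tx": -0.046, "ty": -0.029, "tz": 0, "wx": 0, "wy": 0, "wz": 0, "claw": 1}, {"tx": -0.072, "ty": -0.039, "tz": 0, "wx": 0, "wy": 0, "wz": 0, "claw": 1}, {"tx": -0.098, "ty": -0.045, "tz": 0, "wx": 0, "wy": 0, "wz": 0, "claw": 1}, {"tx": -0.126, "ty": -0.047, "tz": 0, "wx": 0, "wy": 0, "wz": 0, "claw": 1}, {"tx": -0.153, "ty": -0.045, "tz": 0, "wx": 0, "wy": 0, "wz": 0, "claw": 1}, {"tx": -0.18, "ty": -0.039, "tz": 0, "wx": 0, "wy": 0, "wz": 0, "claw": 1}, {"tx": -0.205, "ty": -0.029, "tz": 0, "wx": 0, "wy": 0, "wz": 0, "claw": 1}, {"tx": -0.229, "ty": -0.016, "tz": 0, "wx": 0, "wy": 0, "wz": 0, "claw": 1}, {"tx": -0.251, "ty": 0.001, "tz": 0, "wx": 0, "wy": 0, "wz": 0, "claw": 1}, {"tx": -0.271, "ty": 0.02, "tz": 0, "wx": 0, "wy": 0, "wz": 0, "claw": 1}, {"tx": -0.271, "ty": 0.02, "tz": 0, "wx": 0, "wy": 0, "wz": 0, "claw": 1}]}}

```text
clock: 7.05
eef_pos: [594.6, -219.3, 76.3]
tool_rot: [-3.141, -0.001, 2.684]
force: [1.6, 1.8, 7.7]
width: 20.8
gripper_force: 59.9
```

Expected (595, −218.5), so tracking is good.

{"api": "jog_arm", "payload": {"plan": [{"tx": -0.016, "ty": 0.022, "tz": 0, "wx": 0, "wy": 0, "wz": 0, "claw": 1}, {"tx": -0.029, "ty": 0.046, "tz": 0, "wx": 0, "wy": 0, "wz": 0, "claw": 1}, {"tx": -0.039, "ty": 0.072, "tz": 0, "wx": 0, "wy": 0, "wz": 0, "claw": 1}, {"tx": -0.045, "ty": 0.098, "tz": 0, "wx": 0, "wy": 0, "wz": 0, "claw": 1}, {"tx": -0.047, "ty": 0.126, "tz": 0, "wx": 0, "wy": 0, "wz": 0, "claw": 1}, {"tx": -0.045, "ty": 0.153, "tz": 0, "wx": 0, "wy": 0, "wz": 0, "claw": 1}, {"tx": -0.039, "ty": 0.18, "tz": 0, "wx": 0, "wy": 0, "wz": 0, "claw": 1}, {"tx": -0.029, "ty": 0.205, "tz": 0, "wx": 0, "wy": 0, "wz": 0, "claw": 1}, {"tx": -0.016, "ty": 0.229, "tz": 0, "wx": 0, "wy": 0, "wz": 0, "claw": 1}, {"tx": 0.001, "ty": 0.251, "tz": 0, "wx": 0, "wy": 0, "wz": 0, "claw": 1}, {"tx": 0.02, "ty": 0.271, "tz": 0, "wx": 0, "wy": 0, "wz": 0, "claw": 1}, {"tx": 0.02, "ty": 0.271, "tz": 0, "wx": 0, "wy": 0, "wz": 0, "claw": 1}]}}

```text
clock: 8.25
eef_pos: [627.9, -141.6, 76.4]
tool_rot: [3.138, 0.004, 2.685]
force: [7.0, 4.3, 2.7]
width: 21.2
gripper_force: 59.3
```

{"api": "jog_arm", "payload": {"plan": [{"tx": 0.022, "ty": 0.016, "tz": 0, "wx": 0, "wy": 0, "wz": 0, "claw": 1}, {"tx": 0.046, "ty": 0.029, "tz": 0, "wx": 0, "wy": 0, "wz": 0, "claw": 1}, {"tx": 0.072, "ty": 0.039, "tz": 0, "wx": 0, "wy": 0, "wz": 0, "claw": 1}, {"tx": 0.098, "ty": 0.045, "tz": 0, "wx": 0, "wy": 0, "wz": 0, "claw": 1}, {"tx": 0.126, "ty": 0.047, "tz": 0, "wx": 0, "wy": 0, "wz": 0, "claw": 1}, {"tx": 0.153, "ty": 0.045, "tz": 0, "wx": 0, "wy": 0, "wz": 0, "claw": 1}, {"tx": 0.18, "ty": 0.039, "tz": 0, "wx": 0, "wy": 0, "wz": 0, "claw": 1}, {"tx": 0.205, "ty": 0.029, "tz": 0, "wx": 0, "wy": 0, "wz": 0, "claw": 1}, {"tx": 0.229, "ty": 0.016, "tz": 0, "wx": 0, "wy": 0, "wz": 0, "claw": 1}, {"tx": 0.251, "ty": -0.001, "tz": 0, "wx": 0, "wy": 0, "wz": 0, "claw": 1}, {"tx": 0.271, "ty": -0.02, "tz": 0, "wx": 0, "wy": 0, "wz": 0, "claw": 1}, {"tx": 0.271, "ty": -0.02, "tz": 0, "wx": 0, "wy": 0, "wz": 0, "claw": 1}]}}

```text
clock: 9.45
eef_pos: [547.2, -113.7, 76.3]
tool_rot: [-3.14, -0.003, 2.682]
force: [-1.6, 1.1, 10.4]
width: 21.1
gripper_force: 60.6
```

{"api": "jog_arm", "payload": {"plan": [{"tx": 0, "ty": 0, "tz": 0, "wx": 0, "wy": 0, "wz": 0, "claw": 1}, {"tx": 0, "ty": 0, "tz": 0, "wx": 0, "wy": 0, "wz": 0, "claw": 1}, {"tx": 0, "ty": 0, "tz": 0, "wx": 0, "wy": 0, "wz": 0, "claw": 1}]}}

```text
clock: 9.75
eef_pos: [547.2, -113.6, 76.2]
tool_rot: [-3.14, -0.004, 2.683]
force: [-2.6, 1.1, 12.0]
width: 21.1
gripper_force: 60.7
```

```bash
python3 - <<'E'
from h import *
p=ctrl.get_image("side"); cv2.imwrite("pics/s3.png",cv2.resize(p["img"][160:320,320:500,::-1],(675,600)))
E
```

```text
(no output)
```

View pics/s3.png

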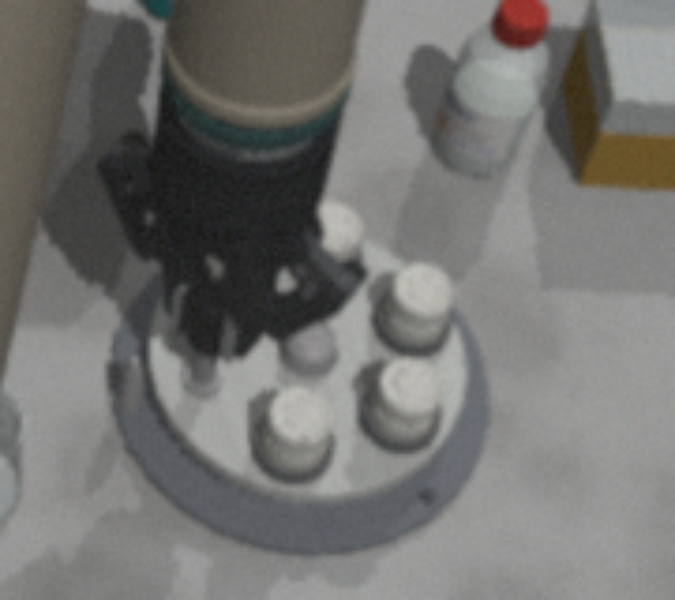

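{"api": "jog_arm", "payload": {"plan": [{"tx": 0, "ty": 0, "tz": 0, "wx": 0, "wy": 0, "wz": 0, "claw": 0}, {"tx": 0, "ty": 0, "tz": 0, "wx": 0, "wy": 0, "wz": 0, "claw": 0}, {"tx": 0, "ty": 0, "tz": 0, "wx": 0, "wy": 0, "wz": 0, "claw": 0}, {"tx": 0, "ty": 0, "tz": 0, "wx": 0, "wy": 0, "wz": 0, "claw": 0}, {"tx": 0, "ty": 0, "tz": 0, "wx": 0, "wy": 0, "wz": 0, "claw": 0}, {"tx": 0, "ty": 0, "tz": 0, "wx": 0, "wy": 0, "wz": 0, "claw": 0}, {"tx": 0, "ty": 0, "tz": -0.1, "wx": 0, "wy": 0, "wz": 0, "claw": 0}, {"tx": 0, "ty": 0, "tz": -0.2, "wx": 0, "wy": 0, "wz": 0, "claw": 0}, {"tx": 0, "ty": 0, "tz": -0.35, "wx": 0, "wy": 0, "wz": 0, "claw": 0}, {"tx": 0, "ty": 0, "tz": -0.5, "wx": 0, "wy": 0, "wz": 0, "claw": 0}, {"tx": 0, "ty": 0, "tz": -0.5, "wx": 0, "wy": 0, "wz": 0, "claw": 0}, {"tx": 0, "ty": 0, "tz": -0.5, "wx": 0, "wy": 0, "wz": 0, "claw": 0}]}}

```text
clock: 11.0
eef_pos: [550.2, -112.8, 227.0]
tool_rot: [3.141, 0.002, 2.684]
force: [-0.6, 0.0, 0.7]
width: 85.4
gripper_force: 0.0
```

```bash
python3 - <<'E'
from h import *
p=ctrl.get_image("side"); cv2.imwrite("pics/s4.png",cv2.resize(p["img"][160:320,320:500,::-1],(675,600)))
c=cloud(p,np.ones((480,640),bool)); c=c[np.hypot(c[:,0]-550,c[:,1]+113)<25]
t=c[(c[:,2]>107)&(c[:,2]<125)]; print(len(t),t.mean(0)); v=t.mean(0)[:2]-[572.5,-165.5]; print(np.degrees(np.arctan2(v[1],v[0])), "before", np.degrees(np.arctan2(-113.36+165.5,549.57-572.5)))
s=ctrl.read_state(); print(s["clock"],s["eef_pos"],s["width"],s["force"])
E
```

```text
109 [ 545.43105189 -115.41282232  111.30767255]
118.38841409557872 before 113.73881412039442
11.05 [ 549.16098218 -112.57566838  225.52699174] 85.41125081313133 [-0.22130641  0.15452013 -0.59320027]
```

View pics/s4.png

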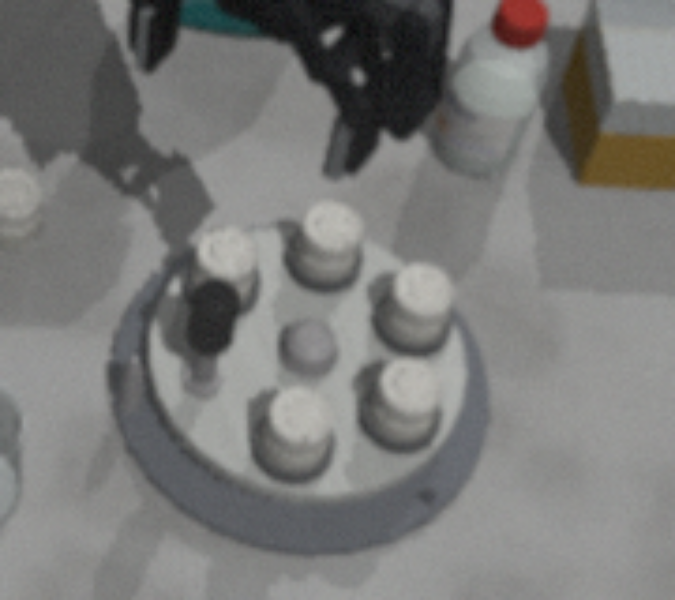

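The knob (crop 213,318) stands beside the post (crop 120,375), about 0.08 rad past a full turn. The gripper is well clear and all five jars are in place.

```bash
python3 -c "
from cell import ctrl
print(ctrl.finish_job())"
```

```text
the job is handed in; nothing more can be done
None
```

I turned the loaded carousel one full turn counter-clockwise by its knob, which stopped beside the pointer post about 5° past where it started; I then let go, didn't touch the empty carousel, and handed the job in at about 11 s.

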